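# Show the weighed jar to the record camera

### The job

Slide the balance's glass top all the way back to its stop, lift the jar straight out without pressing it down on the pan or knocking it against the balance, and hold it up to the record camera on the stand: upright in the air, its paper label facing straight into the lens, centred in the view, about 12 cm from the lens. Finish while holding it there still for the picture; do not put it down or let go, leave the glass top open, and leave everything else on the bench where it stands.

Things in the scene. Friction and masses are not known exactly. Their poses are not given: they have to be found in the camera images.
- balance: White balance, fixed, 200 mm wide (y). Origin on the bench under its round pan (115 mm across, top 90 mm above the bench); z up, -x to its sloping front console, which ends 190 mm ahead. Square glass shield round the pan, 165 mm inside, 4 mm walls, open on top under the sliding pane. Rails of the pane: y = +-90 mm, x = -93 to 259 mm, tops 210 mm above the bench, its highest part but the grip.
- lid (a joint): Slide of the glass top pane along the balance's +x, in m: 0 = shut over the chamber, 0.165 = fully back against its stop. Starts 0 to 30 mm open, takes about 1.5 to 3 N to slide, stays where it is left. Fully back, it leaves the whole chamber free from above.
- lid_grip (a point): Centre of the grey grip bar on the pane near its front edge: 10 mm thick along the balance's x, 56 mm long along y, 18 mm tall; the pane's upper surface is 9 mm below this point. 211 mm above the bench; moves with the pane from 70 mm before the pan centre (shut) to 95 mm behind it (open). Axes as the balance's.
- jar: The jar to show, upright on the balance's pan: round, amber glass, closed with a black screw cap; 46 mm across glass and cap, 94 mm tall (cap: the top 22 mm), 100 to 210 g. Origin at the centre of its underside, z up through the cap. White paper label on its +x side, 14 to 58 mm above the base, reaching 60 degrees to either side of +x; the other side is bare.
- label (a point): Centre of the jar's label, on its surface: 23.6 mm from the jar's axis along the jar's +x, 36 mm above its base. Axes as the jar's: +x points straight out of the label.
- lens (a point): Centre of the front glass of the record camera's lens, 200 to 260 mm above the bench. +x is the way the camera looks (level, roughly to the robot's right, world -y), z up. The camera is a grey 50 mm box with a ring light 66 mm across round the lens; it reaches 100 mm behind this point and 33 mm above it. Fixed.
- stand: Stand of the camera: round steel base 120 mm across, 14 mm thick, with a vertical column; fixed. Origin at the centre of the base's underside, 50 mm behind the lens.
- jar_b: Bystander: another jar just like the one on the pan, standing on the bench. Origin at the centre of its underside.
- jar_c: Bystander: another jar just like the one on the pan, standing on the bench. Origin at the centre of its underside.
- stock_bottle: Bystander: amber bottle, 72 mm across, 170 mm tall. Origin at the centre of its underside.
- beaker: Bystander: small glass beaker, 52 mm across, 70 mm tall. Origin at the centre of its underside.
- spatula: Bystander: steel spatula lying on the bench, 190 mm long.
- dish: Bystander: white weighing dish, 84 mm across, 18 mm tall.
- pestle: Bystander: white porcelain pestle lying on the bench, 132 mm long, up to 32 mm thick.
- mortar: Bystander: grey mortar, 150 mm across, 85 mm tall, on the large top-pan balance at the left side of the bench.
Things that resemble listed ones, but are neither listed nor needed, are in the scene too. Leave any pink look-alike of the stand alone.

How it is judged (in metres and radians):
On the way, in this order (a step that is already met when the one before it is completed fails the run):
1. the glass top is slid back to its stop, the jar still on the pan (value of joint lid above 0.158 m and z of jar in the frame of balance below 0.1 m), for 0.2 s.
2. the jar is held in the fingers, lifted off the pan (contact force between the fingers and jar above 1 N and contact force between jar and balance below 0.05 N and z of jar in the frame of balance above 0.11 m), for 0.2 s.
At the end, for the whole second after the job is handed in: Held still in the fingers in the air, touching nothing else: label centre 95 to 145 mm before the lens, within 20 mm of its axis sideways and in height, label facing it within 17 degrees, jar within 10 degrees of upright; glass top still open to within 10 mm of its stop (x of label in the frame of lens between 0.095 and 0.145 m and y of label in the frame of lens between -0.02 and 0.02 m and z of label in the frame of lens between -0.02 and 0.02 m and angle between jar's own z axis and vertical below 0.17 rad and angle between the x axis of jar and the x axis of lens, either way round below 0.3 rad and x of lens in the frame of jar above 0.05 m and height (world z) of jar above 0.12 m and contact force between the fingers and jar above 1 N and contact force between jar and balance below 0.05 N and contact force between jar and stand below 0.05 N and linear speed of jar below 0.03 m/s and angular speed of jar below 0.3 rad/s and value of joint lid above 0.155 m); the arm keeps its last pose, push and grip.
It fails at once if the jar is pressed down on the pan or knocked against the balance (over 20 N) (contact force between jar and balance above 20 N).
It fails at once if something else on the bench is knocked or moved (over 25 mm) (distance of any of jar_b, jar_c, stock_bottle, beaker, spatula, dish, pestle, mortar from where it was at the start of the episode above 0.025 m).
It also fails if it takes over 59 s, if anything falls off the work surface, if the arm or the gripper's body presses on something with over 40 N, if the wrist force passes 120 N, or if a joint passes its speed limit or range.

### The arm

A 6-joint arm with a two-finger parallel gripper is mounted at the origin on the work surface. World frame = base frame: x ahead of the robot, y to its left, z up, the work surface at z = 0. Lengths are in m, angles in degrees, forces in N, time in s.
With the tool pointing down it reaches from about 0.325 to 0.775 m from the base axis. Payload 9.3 kg.
Tool frame: the origin (TCP) lies at the very end of the fingers, on their centre line; the grasp point (between the pads) lies 19 mm behind it; z points along the fingers, y is the line along which they close (so a half turn about z gives the same grasp; the last joint's range is limited). The gripper opens to 85 mm and grips with 20 to 120 N. Pads are 22 mm wide; open, the fingers measure 114 mm over their backs; the gripper's body (76 mm by 85 mm) begins 54 mm behind the grasp point. The pads swing forward as they close: fully open they stand 13 mm farther back than shut.
Start: joints at [54.339, 14.817, 1.232, 76.415, 0, 81.257], TCP at [0.249, 0.49, 0.205] pointing down, gripper open.
Joint ranges: [-174.27, 174.27], [-52.1, 104.24], [-59.71, 78.15], [-110.17, 111.67], [-87.03, 83.33], [-180, 180]. Speed limits (degrees/s): [127.2, 127.2, 159.86, 180, 180, 180].

### API

Orientations are given as a 3x3 rotation matrix whose columns are the frame's x, y, z axes.
In Python, from bench import robot, read_camera, spot_in gives the robot as it stands. The module is installed in compiled form; this text tells all that it offers.
- The arm moves only by the tool play_rows, never from a script. Its argument "series" is a list of rows, each a list of 5 numbers: the shift along the world's x, y, z in mm, then the turn about the world's z in degrees, then the closure, from 0 (fully open) to 1 (shut). In form: [[tx, ty, tz, roll, claw], ...]. A call has 1 to 12 rows; each row shifts and turns the commanded pose from where the row before left it; what a row does not reach is not made up. A row lasts 1/8 s, in which the tool goes at most 62.5 mm and 10.7 degrees, less where a joint would pass 70% of its speed; a pose out of reach is approached as far as the arm can. A call is refused whole if a number of a shift passes 62.5 or a number of a turn 10.7, either way. A call with a gripper value outside its range is refused whole. The fingers move at their own pace and stop on an object; "newtons" is the grip in N (left out, the last holds). Time passes only in rows, so rows that do not move let the fingers close. It gives the time, the measured TCP pose, the force, the opening and the grip force at its end, in the units of the state.
- robot.read_state(): the state, without advancing time (a new reading comes with each control period).
- read_camera(name): name is "scene" or "top" or "wrist"; returns a dict with "image" (384x512x3 uint8, red, green, blue), "range_z" (384x512 float32, m along the optical axis (not along the pixel's ray), 0 where there is no reading), "intrinsics" (3x3 intrinsics, pixels), "origin" and "orientation" of the camera in the world. Camera axes: x right, y up, looking along -z (the intrinsics and any distortion apply to the point x, -y, -z); pixel columns grow to the right and rows downward; lengths in m; the calibration is good to about 2 mm. A picture is of the moment at which its call begins.
- robot.close_job(): hands the job in; it is judged then, once.
Trained networks look in the newest picture that a camera, given by its name, has taken for a name from the list of things; names that differ only in an ending like _2 or _b are one class to them, and where a whole thing is asked for, a point or a joint stands for the part that bears it (a point fixed in the world has none). Each returns a list of dicts, best first, with "score" (0 to 1); they miss things now and then, are a little off and sometimes report something else, mostly with a low value. They report only what shows in the picture. A call takes as long as a camera call. They do not tell look-alikes from the thing itself.
- spot_in(camera, thing): "position" ([x, y, z] in m, in world coordinates, good to about 4 mm: the middle of the surface that is visible of it).
The state is a dict: "time": time; "joint_positions": joint angles; "joint_velocities": joint speeds; "effort": joint torques, N m; "tool_pos": TCP position; "orientation": TCP orientation; "contact_force": force on the tool from outside, world axes, zero at the start; "ft_torque": the same for the moment, N m; "finger_gap": finger opening in m; "grip_force": force on a finger pad.
Only numpy, scipy, OpenCV 4.12 (cv2) and the standard library are available. Lean on these libraries where they do the work, as an engineer would, in place of code of your own. Each camera call takes 0.05 s, during which the arm holds its last target. There are 200 camera calls.

## Working session

There is one attempt and no reset: what is moved stays moved. The work goes in short steps, Python scripts to look and compute and a tool call to move; the robot and the scene stay as the last step left them, time stands still between calls to the robot, and variables do not carry over. Pictures are saved under pics/ and viewed, at most 10 in all, crops included, and the job is handed in when it is done.

Besides the shell and the picture viewer there is one more tool, called after "Emit:" as name(argument=value, ...), one argument or row to a line, values as JSON. play_rows: Moves the arm, as the interface text tells. Its arguments: {"type":"object","properties":{"series":{"type":"array","items":{"type":"array","items":{"type":"number"}}},"newtons":{"type":"number"}},"required":["series"]}

```bash
mkdir -p pics; cat > h.py <<'E'
import numpy as np, cv2
from bench import robot, read_camera, spot_in
def world(c,u,v,z=None):
    K=c["intrinsics"];u=np.asarray(u,float);v=np.asarray(v,float)
    d=c["range_z"][v.astype(int),u.astype(int)] if z is None else z
    p=np.stack([(u-K[0][2])/K[0][0]*d,-(v-K[1][2])/K[1][1]*d,-d],-1)
    return p@np.array(c["orientation"]).T+np.array(c["origin"])
def save(c,n,crop=None,s=1):
    im=c["image"][:,:,::-1]
    if crop: a,b,w,h=crop; im=im[b:b+h,a:a+w]
    cv2.imwrite("pics/"+n,cv2.resize(im,None,fx=s,fy=s,interpolation=cv2.INTER_CUBIC))
def pix(c,P):
    q=(np.array(P)-np.array(c["origin"]))@np.array(c["orientation"]);K=c["intrinsics"]
    return [round(float(K[0][0]*q[0]/-q[2]+K[0][2])),round(float(K[1][1]*-q[1]/-q[2]+K[1][2]))]
E
python3 - <<'E'
from h import *
for n in ["scene","top"]:
    c=read_camera(n); save(c,n+"1.png",s=1.5); print(n,np.round(c["origin"],3),np.round(c["orientation"],2).tolist(),c["intrinsics"][0][0])
    for t in ["balance","lid","lid_grip","jar","label","stand","lens","stock_bottle","beaker","mortar"]:
        try: print(t,[(np.round(r["position"],3).tolist(),round(r["score"],2),pix(c,r["position"])) for r in spot_in(n,t)[:5]])
        except Exception as e: print(t,e)
E
```

```text
scene [1.185 0.236 1.153] [[-0.19, -0.79, 0.58], [0.98, -0.16, 0.12], [-0.0, 0.59, 0.81]] 356.5199586353923
balance [([0.647, -0.17, 0.162], 0.81, [166, 220])]
lid [([0.583, -0.185, 0.205], 0.98, [166, 196]), ([0.382, 0.444, 0.048], 0.25, [353, 204])]
lid_grip [([0.586, -0.184, 0.207], 0.64, [165, 196])]
jar [([0.716, 0.285, 0.09], 0.72, [300, 274]), ([0.44, 0.117, 0.08], 0.57, [264, 197])]
label []
stand [([0.568, 0.193, 0.014], 0.98, [278, 240]), ([0.207, 0.369, 0.015], 0.83, [334, 171]), ([0.614, 0.351, 0.014], 0.76, [321, 259])]
lens [([0.604, 0.346, 0.254], 0.77, [331, 220]), ([0.587, -0.185, 0.206], 0.36, [165, 197])]
stock_bottle [([0.794, 0.136, 0.113], 0.58, [249, 286])]
beaker [([0.38, 0.446, 0.045], 0.47, [353, 204])]
mortar [([0.488, 0.635, 0.13], 0.71, [415, 225])]
top [0.405 0.088 1.679] [[-0.02, 1.0, -0.06], [-1.0, -0.02, 0.01], [0.0, 0.06, 1.0]] 481.59384486275366
balance [([0.564, -0.182, 0.195], 0.85, [351, 170])]
lid [([0.572, -0.188, 0.204], 0.61, [353, 167])]
lid_grip [([0.575, -0.186, 0.201], 0.76, [352, 166]), ([0.511, 0.636, 0.118], 0.47, [95, 195])]
jar [([0.424, 0.115, 0.094], 0.5, [257, 218]), ([0.693, 0.287, 0.089], 0.47, [203, 138])]
label []
stand [([0.55, 0.195, 0.015], 0.71, [233, 182]), ([0.195, 0.365, 0.01], 0.62, [186, 287]), ([0.595, 0.332, 0.006], 0.58, [194, 171]), ([0.589, 0.342, 0.251], 0.34, [178, 164])]
lens [([0.59, 0.344, 0.254], 0.59, [177, 163])]
stock_bottle [([0.759, 0.129, 0.112], 0.85, [250, 116])]
beaker [([0.375, 0.458, 0.03], 0.6, [156, 235])]
mortar [([0.512, 0.637, 0.118], 0.65, [95, 195])]
```

View pics/scene1.png

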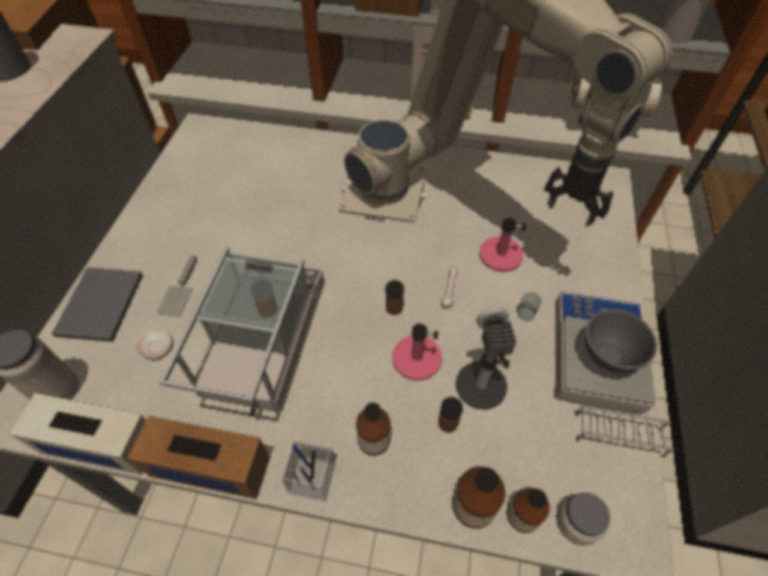

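View pics/top1.png

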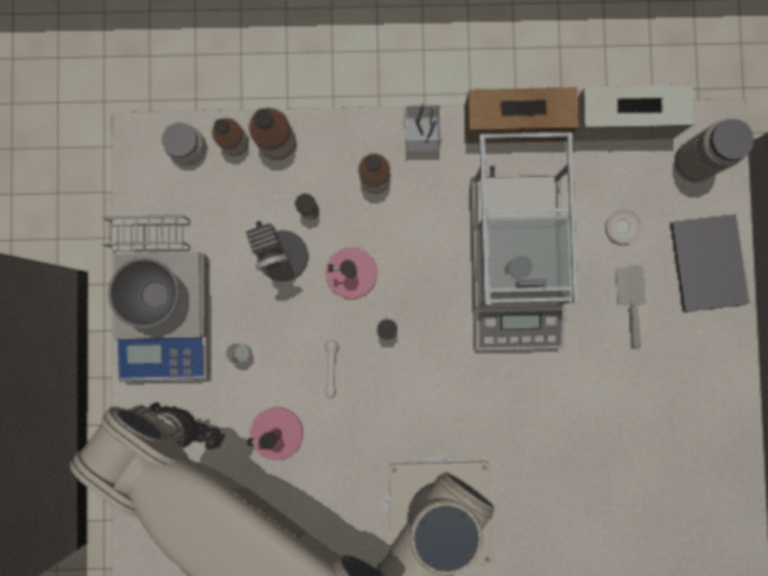

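The scene picture shows the balance at (240,320), its jar behind the glass at (265,298), and the grey camera on its dark stand at (490,360). The two pink stands at (417,350) and (502,248) are decoys. In the top picture, the lid grip is at (530,283), the jar at (518,267) and the grey camera at (268,250). The bench jars at (387,330) and (306,207) are bystanders. The jar meant is the one on the pan, and the stand meant is the dark one. I'll confirm both in one crop.

```bash
python3 - <<'E'
from h import *
t=read_camera("top"); s=read_camera("scene")
def cr(c,x,y,w,h,S): return cv2.resize(c["image"][y:y+h,x:x+w,::-1],(int(w*S),int(h*S)),interpolation=cv2.INTER_CUBIC)
A=cr(t,155,135,70,70,4.2); B=cr(t,310,130,80,70,4.2); C=cr(s,290,190,80,80,3.675); D=cr(s,110,155,110,80,3.675)
A=np.hstack([A,B]); C=np.hstack([C,D]); w=max(A.shape[1],C.shape[1])
f=lambda M:cv2.copyMakeBorder(M,0,0,0,w-M.shape[1],cv2.BORDER_CONSTANT)
cv2.imwrite("pics/crop.png",np.vstack([f(A),f(C)]))
# point clouds
for c,box in [(t,(150,225,130,210)),(s,(285,375,170,280))]:
    v,u=np.mgrid[box[2]:box[3],box[0]:box[1]];u=u.ravel();v=v.ravel();P=world(c,u,v)
    m=(P[:,2]>0.19)&(P[:,2]<.4)&(c["range_z"][v,u]>0)
    for a,b in [(.19,.21),(.21,.23),(.23,.25),(.25,.27),(.27,.3)]:
        q=P[(P[:,2]>a)&(P[:,2]<=b)]
        if len(q)>4: print(a,len(q),q.min(0).round(3),q.max(0).round(3),q.mean(0).round(3), cv2.minAreaRect((q[:,:2]*1000).astype(np.float32)))
    q=P[(P[:,2]>.008)&(P[:,2]<.022)]
    print("base",len(q),cv2.minEnclosingCircle((q[:,:2]*1000).astype(np.float32)))
v,u=np.mgrid[80:210,305:395];u=u.ravel();v=v.ravel();P=world(t,u,v)
q=P[(P[:,2]>.195)&(P[:,2]<.23)]; print("rails",len(q),cv2.minAreaRect((q[:,:2]*1000).astype(np.float32)),np.median(q[:,2]))
q=P[(P[:,2]>.214)&(P[:,2]<.23)]; print("grip",len(q), q.mean(0) if len(q) else 0, cv2.minAreaRect((q[:,:2]*1000).astype(np.float32)) if len(q)>3 else 0)
q=P[(P[:,2]>.17)&(P[:,2]<.193)&(P[:,0]>.5)&(P[:,0]<.7)]; print("jar?",len(q), cv2.minAreaRect((q[:,:2]*1000).astype(np.float32)) if len(q)>3 else 0)
print(robot.read_state())
E
```

```text
0.21 47 [0.543 0.308 0.211] [0.644 0.371 0.229] [0.595 0.343 0.223] ((596.910888671875, 344.192626953125), (99.69601440429688, 59.91362380981445), 10.166226387023926)
0.23 150 [0.545 0.307 0.23 ] [0.634 0.378 0.25 ] [0.574 0.339 0.243] ((589.8050537109375, 351.90936279296875), (88.43672943115234, 64.26841735839844), 23.11041259765625)
0.25 358 [0.547 0.314 0.25 ] [0.633 0.383 0.27 ] [0.595 0.35  0.256] ((590.856689453125, 348.61273193359375), (79.11258697509766, 53.049537658691406), 18.236522674560547)
base 799 ((600.3179321289062, 354.72637939453125), 184.9224853515625)
0.19 11 [0.569 0.317 0.204] [0.637 0.384 0.21 ] [0.613 0.342 0.207] ((610.564208984375, 338.3698425292969), (83.03368377685547, 42.21127700805664), 49.95003128051758)
0.21 118 [0.553 0.308 0.21 ] [0.647 0.383 0.23 ] [0.619 0.347 0.221] ((604.5036010742188, 351.0205993652344), (87.34556579589844, 63.072967529296875), 18.231781005859375)
0.23 181 [0.55  0.306 0.23 ] [0.639 0.384 0.25 ] [0.595 0.342 0.242] ((595.6575317382812, 346.12335205078125), (78.52489471435547, 61.97307205200195), 17.145017623901367)
0.25 335 [0.5
[... 637 characters left out ...]
8e-03, 8.12573610e+01]), 'joint_velocities': array([-0.00872981,  0.03106599,  0.04739276, -0.11183379,  0.06580224,
       -0.0360868 ]), 'effort': array([-1.04081988e-03, -5.55399871e+01,  3.44738352e+01,  1.45680457e-03,
       -3.53033729e-04, -7.83557368e-06]), 'tool_pos': array([0.24895876, 0.49039165, 0.20457289]), 'orientation': array([[-8.91661426e-01,  4.52702882e-01, -5.53902208e-05],
       [ 4.52702884e-01,  8.91661425e-01, -3.59465820e-05],
       [ 3.31162019e-05, -5.71274932e-05, -9.99999998e-01]]), 'contact_force': array([-0.98919336,  0.72414247,  0.48425666]), 'ft_torque': array([-0.02015158,  0.01772831, -0.02284621]), 'grip_force': 0.0, 'finger_gap': 0.08519385311790634}
```

View pics/crop.png

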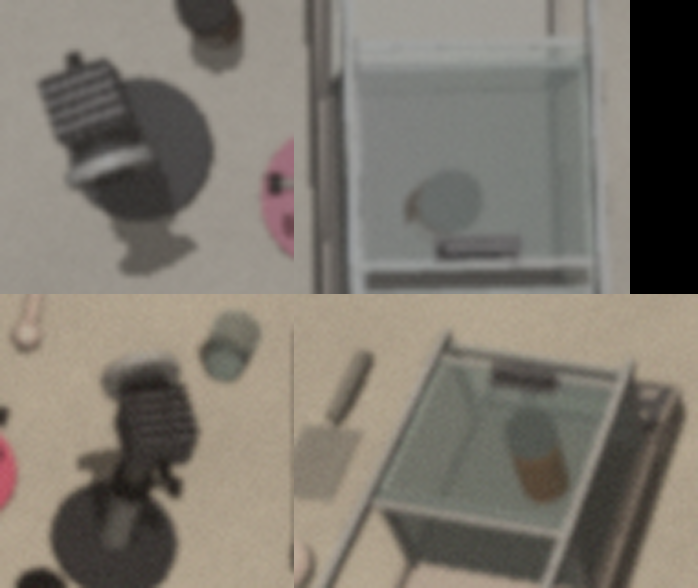

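The crops confirm the jar under the pane, with only bare amber showing towards +x/+y, so its label is on the far side. The grey camera's bright ring is on its robot-facing (-x) side. That disagrees with the text's "world -y", so I'll check the ring with depth.

```bash
python3 - <<'E'
from h import *
t=read_camera("top"); s=read_camera("scene")
R=[]
for c,box in [(t,(150,225,130,210)),(s,(285,375,170,280))]:
    v,u=np.mgrid[box[2]:box[3],box[0]:box[1]];u=u.ravel();v=v.ravel();P=world(c,u,v);g=c["image"][v,u].mean(1)
    m=(P[:,2]>.2)&(P[:,2]<.3)
    b=m&(g>115); print("bright",b.sum(),P[b].mean(0).round(3)); 
    if b.sum()>5:
        q=P[b]; e=np.linalg.svd((q-q.mean(0))[:,:2])[2]; print("dir",e[0].round(2),(q-q.mean(0))[:,:2].dot(e[0]).ptp() if hasattr(q,'ptp') else np.ptp((q-q.mean(0))[:,:2]@e[0]), q[:,2].max())
    R.append(P[m])
    k=(P[:,2]>.007)&(P[:,2]<.03)&(g<75)&(np.hypot(P[:,0]-.6,P[:,1]-.34)<.08)
    print("base",k.sum(),P[k].min(0).round(3),P[k].max(0).round(3),cv2.minEnclosingCircle((P[k][:,:2]*1000).astype(np.float32)))
    # footprint profile along x
    for x in np.arange(.535,.65,.01):
        q=P[m&(abs(P[:,0]-x)<.005)]
        if len(q): print(round(x,3),len(q),"y",q[:,1].min().round(3),q[:,1].max().round(3),"zmax",np.percentile(q[:,2],95).round(3))
print("grip",world(t,353,189),world(t,[345,361],[189,189]))
E
```

```text
bright 65 [0.565 0.345 0.254]
dir [-0.73 -0.68] 0.09442054617382922 0.26654945482635073
base 429 [0.538 0.294 0.007] [0.65  0.405 0.029] ((594.1809692382812, 350.4581298828125), 57.47360610961914)
0.545 31 y 0.335 0.37 zmax 0.257
0.555 59 y 0.319 0.368 zmax 0.266
0.565 59 y 0.307 0.361 zmax 0.261
0.575 67 y 0.309 0.371 zmax 0.257
0.585 64 y 0.323 0.375 zmax 0.263
0.595 66 y 0.321 0.378 zmax 0.261
0.605 75 y 0.324 0.38 zmax 0.259
0.615 62 y 0.329 0.383 zmax 0.26
0.625 49 y 0.331 0.377 zmax 0.26
0.635 17 y 0.335 0.371 zmax 0.257
0.645 6 y 0.361 0.371 zmax 0.23
bright 55 [0.561 0.333 0.256]
dir [-0.33  0.95] 0.06194143800215866 0.26363348108258033
base 657 [0.544 0.292 0.007] [0.659 0.404 0.023] ((599.569580078125, 349.5172424316406), 60.141456604003906)
0.545 2 y 0.361 0.364 zmax 0.246
0.555 40 y 0.326 0.368 zmax 0.263
0.565 76 y 0.306 0.358 zmax 0.263
0.575 74 y 0.307 0.354 zmax 0.25
0.585 31 y 0.33 0.37 zmax 0.258
0.595 60 y 0.32 0.374 zmax 0.257
0.605 70 y 0.322 0.378 zmax 0.258
0.615 70 y 0.324 0.381 zmax 0.258
0.625 117 y 0.329 0.384 zmax 0.258
0.635 100 y 0.332 0.365 zmax 0.256
0.645 13 y 0.359 0.368 zmax 0.226
grip [ 0.50305689 -0.18119838  0.22697592] [[ 0.50415493 -0.15827302  0.21939017]
 [ 0.50313646 -0.20739237  0.21717201]]
```

Emit:
play_rows(
  series=[
    [0, 0, 60, 9, 0],
    [0, 0, 60, 9, 0.5],
    [0, -40, 20, 9, 1],
    [25, -60, 0, 0, 1],
    [25, -60, 0, 0, 1],
    [25, -60, 0, 0, 1],
    [25, -60, 0, 0, 1],
  ],
  newtons=40,
)

```text
time: 2.17
tool_pos: [0.3454, 0.2179, 0.3448]
orientation: [[-1.0, -0.002, 0.001], [-0.002, 1.0, 0.0], [-0.001, 0.0, -1.0]]
contact_force: [0.5, 0.1, -1.0]
finger_gap: -0.0
grip_force: 0.0
```

```bash
python3 - <<'E'
from h import *
c=read_camera("wrist"); print(np.round(c["origin"],3),np.round(c["orientation"],2).tolist(),c["intrinsics"][0][0]); print(pix(c,[.55,.335,.233]))
save(c,"w1.png",s=1.2)
E
```

```text
[0.262 0.217 0.513] [[-0.0, -0.95, -0.32], [1.0, -0.0, -0.0], [0.0, -0.32, 0.95]] 282.51478834418725
[351, 338]
```

View pics/w1.png

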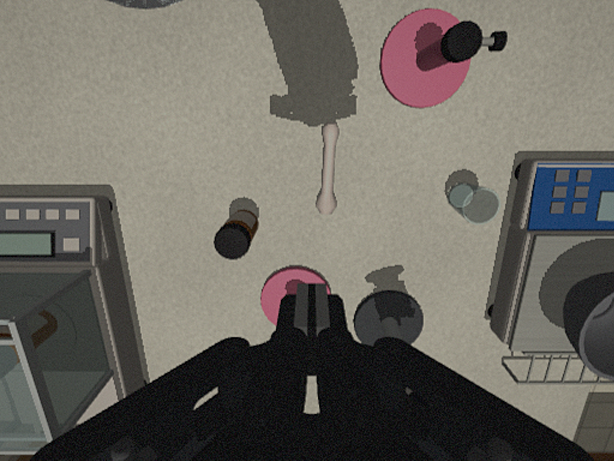

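The wrist view shows the dark stand base at (388,318) with the camera head hidden behind the gripper. Its T-shaped shadow at (385,275) fits a camera looking towards the robot. Now the lid.

Emit:
play_rows(
  series=[
    [10, -55, -5, 0, 1],
    [20, -60, 0, 0, 1],
    [20, -60, 0, 0, 1],
    [20, -60, 0, 0, 1],
    [15, -60, 0, 0, 1],
    [15, -60, 0, 0, 1],
    [10, -48, 0, 0, 1],
    [0, 0, -60, 0, 1],
    [0, 0, -40, 0, 1],
    [0, 0, 0, 0, 1],
  ],
)

```text
time: 3.48
tool_pos: [0.4531, -0.1806, 0.2375]
orientation: [[-1.0, -0.001, -0.004], [-0.001, 1.0, 0.003], [0.004, 0.003, -1.0]]
contact_force: [-0.3, 0.3, 0.8]
finger_gap: -0.0002
grip_force: 0.0
```

```bash
python3 - <<'E'
from h import *
c=read_camera("wrist"); save(c,"w2.png",s=1.2); print(robot.read_state()["tool_pos"])
for p in [(.503,-.21,.22),(.503,-.155,.22)]: print(pix(c,p))
E
```

```text
[ 0.4540999  -0.18102528  0.23982944]
[221, 279]
[292, 279]
```

View pics/w2.png

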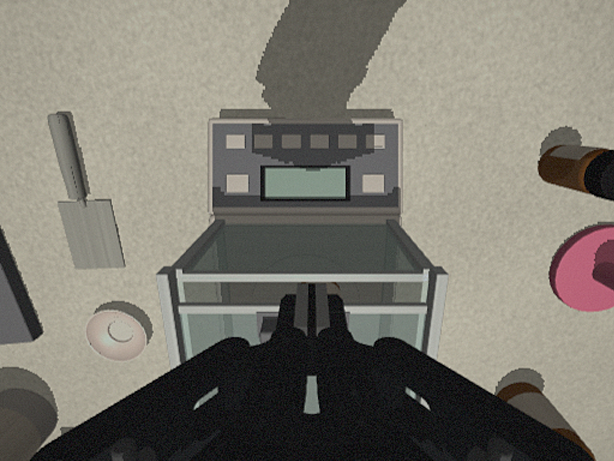

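The wrist view shows the pane's front edge at row 310 and the grip at (270,327), just ahead of the fingers. Next: lower and push.

Emit:
play_rows(
  series=[
    [0, 0, -20, 0, 1],
    [0, 0, -7, 0, 1],
    [12, -3, 0, 0, 1],
    [12, -2, 0, 0, 1],
    [12, 0, 0, 0, 1],
    [16, 0, 0, 0, 1],
    [18, 0, 0, 0, 1],
    [20, 0, 0, 0, 1],
    [20, 0, 0, 0, 1],
    [20, 0, 0, 0, 1],
    [15, 0, 0, 0, 1],
    [0, 0, 0, 0, 1],
  ],
)

```text
time: 5.03
tool_pos: [0.6006, -0.186, 0.2117]
orientation: [[-1.0, -0.002, -0.001], [-0.002, 1.0, 0.0], [0.001, 0.0, -1.0]]
contact_force: [-0.2, -1.2, -0.3]
finger_gap: 0.0001
grip_force: 0.0
```

Emit:
play_rows(
  series=[
    [10, 0, 0, 0, 1],
    [8, 0, 0, 0, 1],
    [5, 0, 0, 0, 1],
    [3, 0, 0, 0, 1],
  ],
)

```text
time: 5.52
tool_pos: [0.6257, -0.1863, 0.2125]
orientation: [[-1.0, -0.001, -0.0], [-0.001, 1.0, 0.0], [0.0, 0.0, -1.0]]
contact_force: [0.3, 0.0, 0.5]
finger_gap: 0.0001
grip_force: 0.0
```

```bash
python3 - <<'E'
from h import *
c=read_camera("top"); s=robot.read_state();print(s["tool_pos"],s["contact_force"])
print([(r["position"],r["score"]) for r in spot_in("top","lid_grip")]); save(c,"t2.png",(290,80,120,130),4)
E
```

```text
[ 0.62583224 -0.18626891  0.21249344] [-0.0502691  -0.35327741 -0.52792241]
[([0.6018, -0.1235, 0.2], 0.77)]
```

View pics/t2.png

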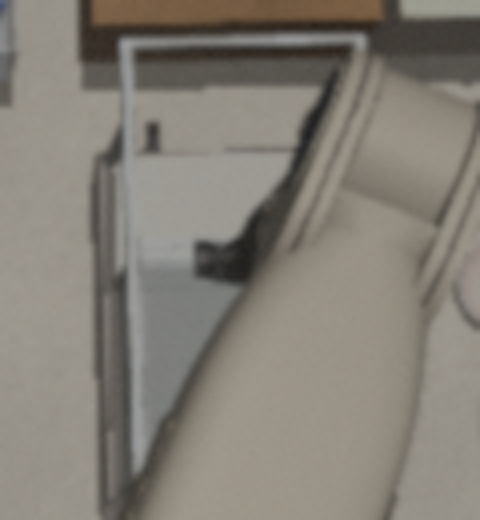

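```bash
python3 - <<'E'
from h import *
c=read_camera("top"); a=cv2.imread("pics/top1.png")[:,:,::-1]
for u,v in [(330,130),(335,130),(330,152),(333,165),(328,175)]: print((u,v),c["image"][v-1:v+2,u-1:u+2].mean((0,1)).round(),a[int(v*1.5),int(u*1.5)],world(c,u,v).round(3))
w=read_camera("wrist"); save(w,"w3.png",s=1.2)
print([(r["position"],r["score"]) for r in spot_in("wrist","lid_grip")],[(r["position"],r["score"]) for r in spot_in("wrist","lid")])
E
```

```text
(330, 130) [157. 155. 148.] [159 157 150] [ 0.715 -0.14   0.07 ]
(335, 130) [157. 154. 148.] [158 157 150] [ 0.714 -0.156  0.072]
(330, 152) [122. 123. 121.] [122 124 122] [ 0.622 -0.119  0.198]
(333, 165) [126. 127. 124.] [127 127 125] [ 0.58  -0.126  0.206]
(328, 175) [126. 127. 125.] [127 128 126] [ 0.549 -0.11   0.205]
[([0.5545, -0.1849, 0.2018], 0.68)] [([0.5581, -0.1859, 0.2003], 0.79)]
```

View pics/w3.png

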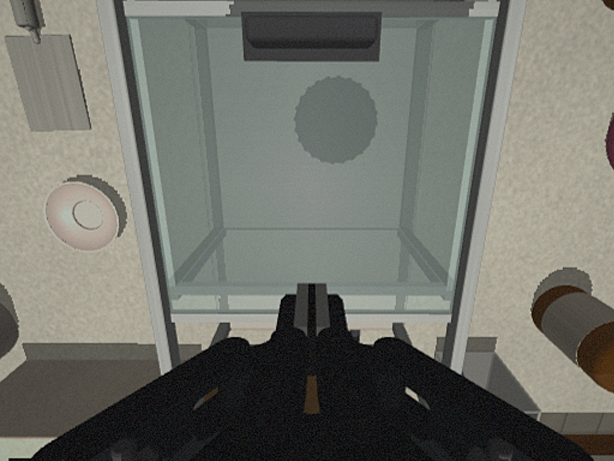

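The fingers passed over the grip and the lid did not move. The grip is at (312,40) and the cap at (336,118), under the pane. I'll measure the heights here.

```bash
python3 - <<'E'
from h import *
c=read_camera("wrist"); print(robot.read_state()["tool_pos"])
for n,(a,b,e,f) in {"bartop":(210,310,14,34),"barfront?":(210,310,38,48),"cap":(250,310,75,125),"pane":(150,200,60,120),"railL":(100,110,60,120),"tip":(250,272,238,250)}.items():
    v,u=np.mgrid[e:f,a:b]; P=world(c,u.ravel(),v.ravel()); P=P[P[:,2]<.5]; print(n,np.median(P,0).round(4),np.percentile(P,[3,97],axis=0).round(3).tolist())
for v in range(2,56,4): print(v,world(c,260,v).round(4),c["image"][v,260])
E
```

```text
[ 0.62527329 -0.18624836  0.21270568]
bartop [ 0.5068 -0.1866  0.2189] [[0.503, -0.21, 0.217], [0.511, -0.163, 0.22]]
barfront? [ 0.5128 -0.1866  0.2034] [[0.512, -0.212, 0.202], [0.515, -0.16, 0.212]]
cap [ 0.5429 -0.1742  0.201 ] [[0.53, -0.191, 0.2], [0.557, -0.157, 0.202]]
pane [ 0.5378 -0.237   0.2009] [[0.522, -0.251, 0.2], [0.554, -0.223, 0.202]]
railL [ 0.5378 -0.2752  0.2081] [[0.523, -0.28, 0.204], [0.554, -0.273, 0.21]]
tip [ 0.6138 -0.186   0.2501] [[0.613, -0.191, 0.244], [0.614, -0.18, 0.256]]
2 [ 0.4928 -0.1861  0.2017] [95 95 94]
6 [ 0.4948 -0.1861  0.2025] [92 92 89]
10 [ 0.4965 -0.1861  0.2018] [71 72 70]
14 [ 0.5024 -0.1861  0.2181] [55 58 59]
18 [ 0.5046 -0.1861  0.2199] [61 59 59]
22 [ 0.5061 -0.1861  0.219 ] [61 58 59]
26 [ 0.5078 -0.1861  0.2185] [56 51 55]
30 [ 0.5097 -0.1861  0.2189] [55 56 59]
34 [ 0.5113 -0.1861  0.2179] [44 45 42]
38 [ 0.512  -0.1861  0.2116] [42 37 40]
42 [ 0.5124 -0.186   0.2029] [63 64 65]
46 [ 0.5144 -0.186   0.2026] [66 66 66]
50 [ 0.5165 -0.186   0.2031] [55 57 54]
54 [ 0.5184 -0.186   0.2016] [122 133 126]
```

```bash
python3 - <<'E'
from h import *
c=read_camera("wrist"); t=robot.read_state()["tool_pos"]; print(t,pix(c,t),pix(c,t+[-.011,0,0]),pix(c,t+[-.011,0,.01]))
for v in range(226,300,5): print(v,world(c,252,v).round(4),world(c,245,v).round(4),c["range_z"][v,252])
E
```

```text
[ 0.62528586 -0.18622881  0.21268583] [259, 231] [259, 216] [260, 222]
226 [ 0.5421 -0.1866  0.3809] [ 0.6272 -0.1963  0.201 ] 0.0
231 [ 0.6316 -0.1915  0.2   ] [ 0.6317 -0.1965  0.1997] 0.19998209
236 [ 0.6354 -0.1915  0.2003] [ 0.6353 -0.1965  0.2005] 0.20098415
241 [ 0.6144 -0.1903  0.2466] [ 0.6391 -0.1965  0.2008] 0.15037437
246 [ 0.6139 -0.1901  0.2529] [ 0.6176 -0.1941  0.2462] 0.14421664
251 [ 0.6139 -0.19    0.2579] [ 0.6176 -0.1938  0.2515] 0.13953184
256 [ 0.6142 -0.1899  0.2619] [ 0.6182 -0.1937  0.2554] 0.1357824
261 [ 0.6143 -0.1898  0.2662] [ 0.6181 -0.1934  0.2602] 0.13171653
266 [ 0.6136 -0.1897  0.2714] [ 0.6133 -0.1928  0.2719] 0.12660815
271 [ 0.6143 -0.1896  0.2742] [ 0.6138 -0.1927  0.2749] 0.1241822
276 [ 0.6135 -0.1895  0.279 ] [ 0.6112 -0.1923  0.2824] 0.11934941
281 [ 0.6127 -0.1894  0.2836] [ 0.6127 -0.1922  0.2836] 0.11481289
286 [ 0.6127 -0.1893  0.2868] [ 0.6133 -0.1921  0.286 ] 0.111743815
291 [ 0.613  -0.1893  0.2894] [ 0.6129 -0.192   0.2896] 0.10935541
296 [ 0.6127 -0.1892  0.2927] [ 0.6119 -0.1918  0.2938] 0.106192954
```

The wrist depth shows the finger ends at about z = 0.243 while the reported TCP is 0.213. So the visible tip is about 30 mm behind the reported TCP, which explains the miss. I'll go back and lower while checking the tip by depth.

Emit:
play_rows(
  series=[
    [-20, 0, 0, 0, 1],
    [-40, 0, 0, 0, 1],
    [-40, 0, 0, 0, 1],
    [-40, 0, 0, 0, 1],
    [-18, 0, 0, 0, 1],
    [0, 0, -20, 0, 1],
    [0, 0, 0, 0, 1],
    [0, 0, 0, 0, 1],
  ],
)

```text
time: 6.92
tool_pos: [0.468, -0.1864, 0.193]
orientation: [[-1.0, -0.002, 0.0], [-0.002, 1.0, -0.0], [-0.0, -0.0, -1.0]]
contact_force: [-0.0, -0.1, 0.0]
finger_gap: -0.0005
grip_force: 0.0
```

```bash
cat > tip.py <<'E'
from h import *
c=read_camera("wrist"); s=robot.read_state(); t=s["tool_pos"]; print(t,s["contact_force"])
v,u=np.mgrid[225:300,246:262]; P=world(c,u.ravel(),v.ravel()); d=c["range_z"][v,u].ravel()
P=P[(d>.08)&(np.abs(P[:,0]-t[0])<.03)&(d<.17)]; print("tip z",np.sort(P[:,2])[:8].round(4),"minus tcp",(np.percentile(P[:,2],1)-t[2]).round(4),"x",np.median(P[:,0]).round(4))
E
python3 tip.py
```

```text
[ 0.46805015 -0.18644394  0.19306471] [-0.5371236   0.49989853 -1.11637995]
tip z [0.2224 0.2228 0.2231 0.2231 0.2231 0.2232 0.2235 0.2236] minus tcp 0.0307 x 0.4566
```

Emit:
play_rows(
  series=[
    [0, 0, -8, 0, 1],
    [0, 0, -4, 0, 1],
    [12, 0, 0, 0, 1],
    [12, 0, 0, 0, 1],
    [10, 0, 0, 0, 1],
    [10, 0, 0, 0, 1],
  ],
)

```text
time: 7.72
tool_pos: [0.5122, -0.1863, 0.1806]
orientation: [[-1.0, -0.002, -0.0], [-0.002, 1.0, -0.0], [0.0, -0.0, -1.0]]
contact_force: [-0.9, -1.3, 1.9]
finger_gap: 0.0003
grip_force: 1.0
```

```bash
cat tip.py - <<'E' > t3.py
print([(r["position"],r["score"]) for r in spot_in("wrist","lid_grip")])
for u in (225,232,285,292): 
  q=[world(c,u,v) for v in range(180,300,2) if c["range_z"][v,u]>.05]; q=[p for p in q if .214<p[2]<.223]; print(u,len(q),np.mean(q,0).round(4) if q else '')
E
python3 t3.py
```

```text
[ 0.51321849 -0.18634678  0.1803964 ] [ 0.18000549 -0.0260203   0.89776284]
tip z [0.2101 0.2101 0.2107 0.2108 0.2108 0.2108 0.2109 0.2109] minus tcp 0.0307 x 0.5008
[([0.4295, 0.0894, 0.0089], 0.73), ([0.5241, -0.1832, 0.2024], 0.7)]
225 3 [ 0.5231 -0.2053  0.2165]
232 0 
285 3 [ 0.5049 -0.1731  0.2196]
292 1 [ 0.5228 -0.1683  0.215 ]
```

The grip is moving with the fingers. Continuing.

Emit:
play_rows(
  series=[
    [14, 0, 0, 0, 1],
    [16, 0, 0, 0, 1],
    [16, 0, 0, 0, 1],
    [16, 0, 0, 0, 1],
    [16, 0, 0, 0, 1],
    [14, 0, 0, 0, 1],
    [10, 0, 0, 0, 1],
    [5, 0, 0, 0, 1],
    [5, 0, 0, 0, 1],
  ],
)

```text
time: 8.95
tool_pos: [0.6235, -0.1862, 0.1804]
orientation: [[-1.0, -0.001, -0.001], [-0.001, 1.0, 0.0], [0.001, 0.0, -1.0]]
contact_force: [-1.7, 1.0, -0.4]
finger_gap: -0.0001
grip_force: 0.9
```

Emit:
play_rows(
  series=[
    [4, 0, 0, 0, 1],
    [3, 0, 0, 0, 1],
    [2, 0, 0, 0, 1],
  ],
)

```text
time: 9.32
tool_pos: [0.6325, -0.1863, 0.1806]
orientation: [[-1.0, -0.001, 0.0], [-0.001, 1.0, -0.0], [-0.0, -0.0, -1.0]]
contact_force: [-2.2, -0.1, -0.7]
finger_gap: 0.0001
grip_force: 0.8
```

Emit:
play_rows(
  series=[
    [3, 0, 0, 0, 1],
    [2, 0, 0, 0, 1],
    [0, 0, 0, 0, 1],
  ],
)

```text
time: 9.7
tool_pos: [0.6378, -0.1863, 0.1807]
orientation: [[-1.0, -0.002, 0.001], [-0.002, 1.0, -0.0], [-0.001, -0.0, -1.0]]
contact_force: [-0.6, -0.9, -0.2]
finger_gap: -0.0003
grip_force: 0.1
```

Emit:
play_rows(
  series=[
    [2, 0, 0, 0, 1],
    [2, 0, 0, 0, 1],
    [0, 0, 0, 0, 1],
  ],
)

```text
time: 10.07
tool_pos: [0.6378, -0.1863, 0.1807]
orientation: [[-1.0, -0.001, -0.007], [-0.001, 1.0, -0.0], [0.007, -0.0, -1.0]]
contact_force: [-20.0, -0.4, 6.1]
finger_gap: 0.0001
grip_force: 9.9
```

The lid is against its stop (20 N). Next: back off, rise and look at the jar.

Emit:
play_rows(
  series=[
    [-8, 0, 0, 0, 1],
    [-10, 0, 20, 0, 0.5],
    [-20, 0, 40, 0, 0],
    [-40, 0, 40, 0, 0],
    [-40, 0, 0, 0, 0],
    [-24, 0, 0, 0, 0],
    [0, 0, 0, 0, 0],
    [0, 0, 0, 0, 0],
  ],
)

```text
time: 11.08
tool_pos: [0.5, -0.1864, 0.2816]
orientation: [[-1.0, -0.001, 0.002], [-0.001, 1.0, -0.001], [-0.002, -0.001, -1.0]]
contact_force: [0.1, -0.7, 0.3]
finger_gap: 0.0855
grip_force: 0.0
```

```bash
python3 - <<'E'
from h import *
c=read_camera("wrist"); s=robot.read_state(); t=s["tool_pos"]; print(t,s["finger_gap"],np.round(c["origin"],3))
for n in ["jar","label","lid_grip"]: print(n,[(r["position"].round(3) if hasattr(r["position"],"round") else r["position"],round(r["score"],2),pix(c,r["position"])) for r in spot_in("wrist",n)])
v,u=np.mgrid[40:300,150:400]; P=world(c,u.ravel(),v.ravel()); q=P[(P[:,2]>.18)&(P[:,2]<.19)&(abs(P[:,0]-.545)<.05)&(abs(P[:,1]+.175)<.05)]
print(len(q),np.median(q,0) if len(q) else '', cv2.minEnclosingCircle((q[:,:2]*1000).astype(np.float32)) if len(q) else '')
save(c,"w4.png",s=1.5)
E
```

```text
[ 0.50016449 -0.18635683  0.28105841] 0.08540816424605804 [ 0.417 -0.187  0.45 ]
jar [([0.532, -0.1761, 0.1819], 0.91, [269, 216]), ([0.4246, 0.0938, 0.0717], 0.57, [479, 104])]
label [([0.5364, -0.1734, 0.1851], 0.94, [272, 221])]
lid_grip [([0.6499, -0.1835, 0.2025], 0.82, [262, 322])]
1390 [ 0.54312851 -0.17248864  0.18285862] ((543.8057861328125, -172.46099853515625), 23.441530227661133)
```

View pics/w4.png

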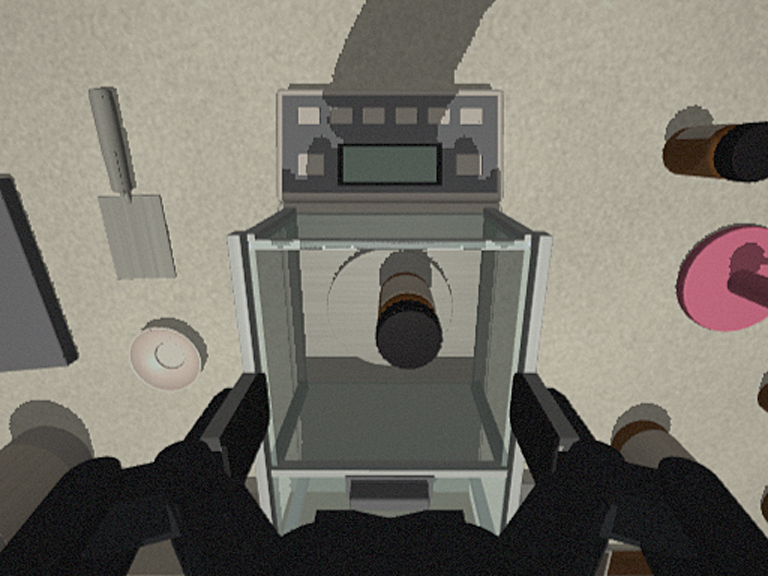

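The wrist view shows the lid open, the jar's cap at (408,335) and the white label band at (405,290), facing roughly -x. I'll compute the label's azimuth, and the open-finger tip depth too.

```bash
python3 - <<'E'
from h import *
c=read_camera("wrist"); ax=np.array([.5438,-.1725])
v,u=np.mgrid[150:240,235:310]; u=u.ravel();v=v.ravel(); P=world(c,u,v); I=c["image"][v,u].astype(int)
r=np.hypot(*(P[:,:2]-ax).T); m=(r<.030)&(P[:,2]>.095)&(P[:,2]<.165)&(r>.017); az=np.degrees(np.arctan2(P[:,1]-ax[1],P[:,0]-ax[0]))%360
lab=(I[:,0]-I[:,2])<35
for zb in np.arange(.095,.165,.01):
    k=m&(abs(P[:,2]-zb)<.005); w=az[k&lab]; a=az[k&~lab]
    print(round(zb,3),k.sum(),"label",len(w),np.percentile(w,[3,50,97]).round() if len(w)>3 else'',"amber",np.histogram(a,np.arange(90,290,20))[0], "white",np.histogram(w,np.arange(90,290,20))[0])
# finger ends, open
v,u=np.mgrid[200:384,100:420]; P=world(c,u.ravel(),v.ravel()); d=c["range_z"][v,u].ravel(); t=robot.read_state()["tool_pos"]
q=P[(d>.05)&(np.abs(P[:,0]-t[0])<.02)&(P[:,2]>.26)&(P[:,2]<.36)]; print("finger",len(q),np.percentile(q,[.5,2,50,99],axis=0).round(3), t)
for s in (1,-1):
  w=q[(q[:,1]-t[1])*s>0]; print(s,np.abs(w[:,1]-t[1]).min(),w[:,2].min(),np.sort(w[:,2])[:10].round(3))
E
```

```text
0.095 30 label 27 [132. 186. 248.] amber [0 0 0 1 0 2 0 0 0] white [0 1 3 5 6 5 5 1 1]
0.105 56 label 54 [127. 185. 236.] amber [0 0 0 0 0 0 0 0 2] white [ 0  3  6  9 14 11  6  5  0]
0.115 81 label 81 [123. 190. 253.] amber [0 0 0 0 0 0 0 0 0] white [ 0  5 10 12 13 15 15  7  4]
0.125 87 label 87 [126. 184. 251.] amber [0 0 0 0 0 0 0 0 0] white [ 0  4 13 15 17 17 11  5  5]
0.135 97 label 96 [125. 186. 250.] amber [0 0 0 0 0 0 0 1 0] white [ 0  5 11 16 21 17 16  7  3]
0.145 135 label 119 [121. 183. 237.] amber [0 0 2 2 4 3 1 1 3] white [ 0 10 15 24 17 22 21 10  0]
0.155 123 label 23 [112. 178. 251.] amber [ 0  1 13 20 20 18 15 11  2] white [0 7 2 2 2 5 3 1 1]
0.165 35 label 35 [117. 186. 251.] amber [0 0 0 0 0 0 0 0 0] white [0 2 4 6 7 5 5 4 2]
finger 4811 [[ 0.488 -0.242  0.32 ]
 [ 0.488 -0.241  0.322]
 [ 0.493 -0.228  0.343]
 [ 0.51  -0.131  0.359]] [ 0.49996227 -0.18622409  0.28016772]
1 0.04183972833800792 0.31881144688092866 [0.319 0.319 0.319 0.319 0.319 0.319 0.319 0.319 0.319 0.319]
-1 0.04208138097778116 0.31771041578373227 [0.318 0.318 0.319 0.319 0.319 0.319 0.32  0.32  0.32  0.32 ]
```

Emit:
play_rows(
  series=[
    [22, 7, 0, 0, 0.2],
    [22, 7, 0, 0, 0.2],
    [0, 0, -30, 0, 0.2],
    [0, 0, -30, 0, 0.2],
    [0, 0, -20, 0, 0.2],
    [0, 0, -20, 0, 0.2],
    [0, 0, 0, 0, 0.2],
  ],
)

```text
time: 12.2
tool_pos: [0.543, -0.1718, 0.179]
orientation: [[-1.0, -0.002, -0.003], [-0.002, 1.0, 0.001], [0.003, 0.001, -1.0]]
contact_force: [-0.1, -0.4, 0.6]
finger_gap: 0.0686
grip_force: 0.0
```

```bash
python3 - <<'E'
from h import *
c=read_camera("wrist"); s=robot.read_state(); t=s["tool_pos"]; print(t,s["joint_positions"].round(1),s["contact_force"].round(1),s["finger_gap"])
v,u=np.mgrid[40:384,100:420]; P=world(c,u.ravel(),v.ravel()); d=c["range_z"][v,u].ravel()
q=P[(P[:,2]>.178)&(P[:,2]<.189)&(np.hypot(P[:,0]-.544,P[:,1]+.1725)<.026)&(d>.05)]
print("cap",len(q),np.median(q,0),cv2.minEnclosingCircle((q[:,:2]*1000).astype(np.float32)))
q=P[(d>.05)&(np.abs(P[:,0]-t[0])<.02)&(P[:,2]<.26)&(P[:,2]>.19)&(abs(P[:,1]-t[1])>.025)]
for sg in (1,-1):
  w=q[(q[:,1]-t[1])*sg>0]; print(sg,len(w),np.percentile(w,[2,50,98],axis=0).round(3).tolist())
save(c,"w5.png",s=1.2)
E
```

```text
[ 0.54342205 -0.17209474  0.18024289] [-26.   17.3   1.2  74.    0.  -26.1] [ 0.7  0.6 -0.4] 0.0686880575032277
cap 3661 [ 0.5423272  -0.17276201  0.18282392] ((544.1718139648438, -172.82235717773438), 23.784868240356445)
1 4743 [[0.525, -0.138, 0.192], [0.536, -0.124, 0.222], [0.561, -0.093, 0.259]]
-1 2897 [[0.53, -0.269, 0.191], [0.536, -0.21, 0.24], [0.558, -0.206, 0.26]]
```

View pics/w5.png

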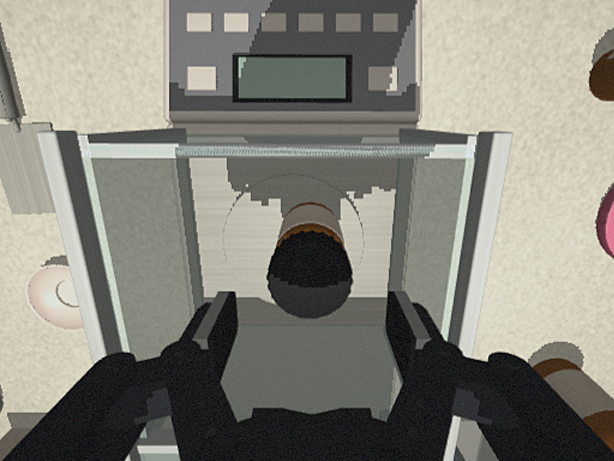

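The cap at (310,275) is centred between the fingers. I'll turn -20° for wrist-joint margin, go down and close.

Emit:
play_rows(
  series=[
    [0, 0, 0, -10, 0.2],
    [1, -1, 0, -10, 0.2],
    [0, 0, -20, 0, 0.2],
    [0, 0, -20, 0, 0.2],
    [0, 0, -12, 0, 0.2],
    [0, 0, -10, 0, 0.2],
    [0, 0, 0, 0, 0.2],
  ],
  newtons=40,
)

```text
time: 13.12
tool_pos: [0.5444, -0.1732, 0.1184]
orientation: [[-0.94, 0.341, -0.0], [0.341, 0.94, 0.0], [0.001, 0.0, -1.0]]
contact_force: [-0.3, -0.6, -0.3]
finger_gap: 0.0681
grip_force: 0.0
```

Emit:
play_rows(
  series=[
    [0, 0, 0, 0, 0.4],
    [0, 0, 0, 0, 0.6],
    [0, 0, 0, 0, 0.8],
    [0, 0, 0, 0, 1],
    [0, 0, 0, 0, 1],
    [0, 0, 0, 0, 1],
  ],
  newtons=40,
)

```text
time: 13.88
tool_pos: [0.5448, -0.1734, 0.1194]
orientation: [[-0.94, 0.341, 0.001], [0.341, 0.94, -0.001], [-0.001, -0.0, -1.0]]
contact_force: [-0.4, 0.8, 6.9]
finger_gap: 0.0448
grip_force: 40.9
```

Gripped at 40 N. Lifting straight up.

Emit:
play_rows(
  series=[
    [0, 0, 5, 0, 1],
    [0, 0, 10, 0, 1],
    [0, 0, 10, 0, 1],
    [0, 0, 10, 0, 1],
    [0, 0, 20, 0, 1],
    [0, 0, 30, 0, 1],
    [0, 0, 30, 0, 1],
    [0, 0, 30, 0, 1],
    [0, 0, 15, 0, 1],
    [0, 0, 0, 0, 1],
  ],
  newtons=60,
)

```text
time: 15.12
tool_pos: [0.5448, -0.1734, 0.28]
orientation: [[-0.94, 0.341, 0.002], [0.341, 0.94, -0.001], [-0.002, -0.0, -1.0]]
contact_force: [0.8, -0.4, -1.4]
finger_gap: 0.0447
grip_force: 61.3
```

Emit:
play_rows(
  series=[
    [-10, 10, 0, 10.6, 1],
    [-20, 30, 0, 10.6, 1],
    [-20, 40, 0, 10.6, 1],
    [-20, 45, 0, 10.6, 1],
    [-20, 45, 0, 10.6, 1],
    [-20, 45, 0, 10.6, 1],
    [-20, 45, 0, 10.6, 1],
    [-20, 45, 0, 10.6, 1],
    [-18, 45, 0, 10.6, 1],
    [-10, 40, 0, 10.6, 1],
    [-5, 34, 0, 10.6, 1],
    [-5, 20, 0, 10.6, 1],
  ],
)

```text
time: 16.62
tool_pos: [0.3556, 0.2721, 0.2778]
orientation: [[0.304, -0.953, -0.001], [-0.953, -0.304, -0.0], [0.0, 0.001, -1.0]]
contact_force: [0.2, -0.3, -0.6]
finger_gap: 0.0449
grip_force: 61.3
```

Emit:
play_rows(
  series=[
    [0, 0, 0, 10.6, 1],
    [0, 0, 0, 10.6, 1],
    [0, 0, -10, 10.6, 1],
    [0, 0, -20, 10.6, 1],
    [0, 0, -15, 10.6, 1],
    [0, 0, -8, 10.6, 1],
    [0, 0, 0, 0, 1],
    [0, 0, 0, 0, 1],
  ],
)

```text
time: 17.62
tool_pos: [0.3564, 0.2707, 0.2256]
orientation: [[0.987, -0.163, -0.0], [-0.163, -0.987, -0.0], [-0.0, 0.0, -1.0]]
contact_force: [0.0, -0.4, -0.5]
finger_gap: 0.0449
grip_force: 61.3
```

```bash
python3 - <<'E'
from h import *
s=robot.read_state(); t=s["tool_pos"]; print(t,s["joint_positions"].round(1),s["orientation"].round(3).tolist(),s["finger_gap"],s["grip_force"])
w=read_camera("wrist"); c=read_camera("scene"); print("w",np.round(w["origin"],3),pix(w,[.55,.335,.233]))
for n,k in (("scene",c),("wrist",w)):
  for th in ("lens","jar","label"): print(n,th,[(np.round(r["position"],3),round(r["score"],2),pix(k,r["position"])) for r in spot_in(n,th)])
a=cv2.resize(w["image"],(512,384)); b=cv2.resize(c["image"][150:290,250:390],(384,384),interpolation=cv2.INTER_CUBIC)
im=np.hstack([a,b])[:,:,::-1]; cv2.imwrite("pics/w6.png",cv2.resize(im,None,fx=.89,fy=.89))
E
```

```text
[0.35635876 0.27071497 0.22562644] [  26.5    4.4   -8.7   76.9    0.  -144.2] [[0.987, -0.163, -0.0], [-0.163, -0.987, -0.0], [-0.0, 0.0, -1.0]] 0.044947063066003407 61.31795637658797
w [0.437 0.257 0.394] [37, -146]
scene lens [(array([0.607, 0.35 , 0.253]), 0.97, [332, 222]), (array([0.368, 0.27 , 0.27 ]), 0.23, [314, 154])]
scene jar [(array([0.437, 0.116, 0.08 ]), 0.77, [264, 197]), (array([0.714, 0.288, 0.091]), 0.76, [301, 274]), (array([0.373, 0.27 , 0.269]), 0.72, [314, 156])]
scene label [(array([0.369, 0.268, 0.264]), 0.72, [313, 156])]
wrist lens [(array([0.36 , 0.243, 0.021]), 0.68, [279, 155])]
wrist jar [(array([0.424, 0.12 , 0.092]), 0.91, [397, 88]), (array([0.368, 0.265, 0.29 ]), 0.8, [267, 270])]
wrist label [(array([0.368, 0.266, 0.29 ]), 0.81, [266, 270])]
```

View pics/w6.png

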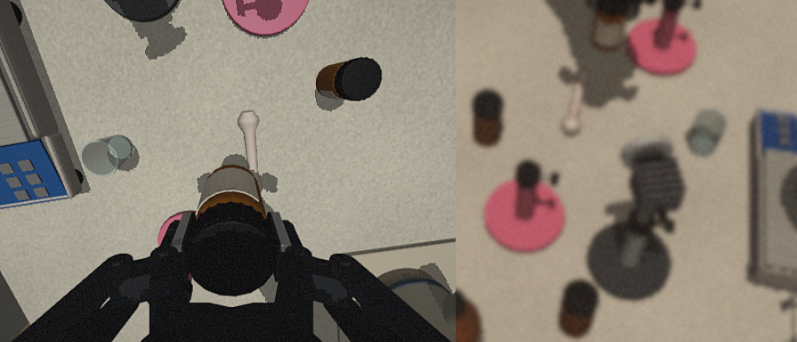

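The pictures show the jar's white label at (232,180) in the wrist half, facing the camera side. In the scene half, the record camera's ring light at (645,150) is on the robot side of its box at (655,185). That settles that it looks along about (-0.95,-0.31). I'll check the held label's azimuth.

```bash
python3 - <<'E'
from h import *
c=read_camera("wrist"); t=robot.read_state()["tool_pos"]
v,u=np.mgrid[150:300,200:330]; u=u.ravel();v=v.ravel(); P=world(c,u,v); I=c["image"][v,u].astype(int); d=c["range_z"][v,u]
# fit axis from the cap top
q=P[(d>.05)&(np.hypot(*(P-t)[:,:2].T)<.03)&(P[:,2]>.275)&(P[:,2]<.298)]
print("cap",len(q),np.median(q,0).round(4),[np.round(x,1) for x in cv2.minEnclosingCircle((q[:,:2]*1000).astype(np.float32))])
ax=t[:2]; r=np.hypot(*(P[:,:2]-ax).T); az=np.degrees(np.arctan2(P[:,1]-ax[1],P[:,0]-ax[0])); lab=(I[:,0]-I[:,2])<35
for z in np.arange(.195,.285,.01):
    k=(d>.05)&(r<.032)&(r>.015)&(abs(P[:,2]-z)<.005)&(I.sum(1)>100); w=az[k&lab];a=az[k&~lab]
    print(round(z,3),len(w),len(a),np.percentile(w,[2,50,98]).round() if len(w)>3 else '',np.percentile(a,[2,98]).round() if len(a)>3 else '')
k=(d>.05)&(r<.032)&(r>.018)&(P[:,2]>.205)&(P[:,2]<.25)&(I.sum(1)>100)
print(np.histogram(az[k&lab],np.arange(-70,120,10))[0],np.histogram(az[k&~lab],np.arange(-70,120,10))[0])
k=(d>.05)&(r<.028)&(r>.02)&(P[:,2]>.205)&(P[:,2]<.25); A=np.c_[2*P[k][:,:2],np.ones(k.sum())]; print("axis fit",np.linalg.lstsq(A,(P[k][:,:2]**2).sum(1),rcond=None)[0][:2])
E
```

```text
cap 6698 [0.3661 0.2682 0.2891] [array([366.2, 269. ]), np.float64(28.2)]
0.195 14 31 [-76. -30.  52.] [-54.  36.]
0.205 84 50 [-78. -15.  48.] [-70.  31.]
0.215 255 2 [-64.  -9.  53.] 
0.225 305 2 [-73.  -9.  51.] 
0.235 353 2 [-68.  -7.  53.] 
0.245 420 4 [-72.  -9.  52.] [-77. -63.]
0.255 375 288 [-80.  -8.  63.] [-68.  57.]
0.265 213 432 [-81. -13.  62.] [-72.  51.]
0.275 230 2 [-81. -76.  61.] 
[ 22  73 114 132 147 154 140 139 127 111  85  58  33   4   0   0   0   0] [6 0 0 0 0 0 0 0 0 0 0 0 0 0 0 0 0 0]
axis fit [0.35651495 0.27054268]
```

Depth noise blurs the label's edges, so I'll intersect pixel rays with the known cylinder instead.

```bash
python3 - <<'E'
from h import *
ax=np.array([.3565,.2706]); Rr=.0232; z0=.196
def rays(c,u,v):
    K=c["intrinsics"]; d=np.stack([(u-K[0][2])/K[0][0],-(v-K[1][2])/K[1][1],-np.ones_like(u,float)],-1)@np.array(c["orientation"]).T; o=np.array(c["origin"])
    e=o[:2]-ax; a=(d[:,:2]**2).sum(1); b=d[:,:2]@e; D=b*b-a*(e@e-Rr**2); t=np.where(D>0,(-b-np.sqrt(abs(D)))/a,np.nan); P=o+d*t[:,None]
    return P,np.degrees(np.arctan2(P[:,1]-ax[1],P[:,0]-ax[0]))
for n in ("wrist","scene"):
    c=read_camera(n); print(n)
    v,u=np.mgrid[0:384,0:512];u=u.ravel();v=v.ravel(); P,az=rays(c,u,v); I=c["image"][v,u].astype(int); k=np.isfinite(az)&(P[:,2]>z0+.02)&(P[:,2]<z0+.05)
    for a in range(-90,90,6):
        m=k&(az>=a)&(az<a+6)
        if m.sum(): print(a,m.sum(),np.median(I[m],0).astype(int),end="; ")
    print()
    for zz in np.arange(0,.075,.006):
        m=np.isfinite(az)&(abs(P[:,2]-z0-zz)<.003)&(abs(az)<25)
        if m.sum(): print("z",round(zz,3),np.median(I[m],0).astype(int),end="; ")
    print()
E
```

```text
wrist
-84 3 [88 87 78]; -78 11 [82 73 66]; -72 20 [57 43 32]; -66 28 [51 29 10]; -60 35 [92 87 79]; -54 41 [96 91 82]; -48 48 [95 90 81]; -42 53 [99 94 85]; -36 59 [100  94  84]; -30 63 [102  96  86]; -24 64 [103  97  87]; -18 62 [103  97  87]; -12 68 [104  98  87]; -6 68 [104  98  88]; 0 64 [103  96  86]; 6 62 [102  97  86]; 12 59 [102  95  85]; 18 53 [101  95  84]; 24 47 [100  93  83]; 30 42 [95 89 80]; 36 33 [97 91 81]; 42 28 [90 85 76]; 48 19 [88 82 75]; 54 11 [97 90 80]; 60 1 [115 114 102]; 
z 0.0 [99 97 89]; z 0.006 [82 71 62]; z 0.012 [66 42 27]; z 0.018 [104  98  88]; z 0.024 [104  98  87]; z 0.03 [103  97  87]; z 0.036 [104  97  87]; z 0.042 [102  96  86]; z 0.048 [102  95  85]; z 0.054 [99 93 84]; z 0.06 [106  94  79]; z 0.066 [66 42 21]; z 0.072 [87 52 19]; 
scene
-84 1 [73 61 50]; -78 1 [70 59 47]; -72 2 [74 62 51]; -66 2 [76 62 51]; -60 2 [83 70 57]; -54 2 [90 78 65]; -48 3 [90 77 66]; -42 3 [97 85 74]; -36 3 [99 85 73]; -30 5 [102  89  76]; -24 3 [108  94  81]; -18 4 [105  92  77]; -12 4 [106  94  78]; -6 4 [106  93  79]; 0 5 [107  93  78]; 6 4 [107  93  79]; 12 5 [105  91  79]; 18 3 [105  92  78]; 24 5 [100  88  74]; 30 3 [98 84 71]; 36 2 [101  89  75]; 42 4 [98 86 72]; 48 2 [104  93  78]; 54 2 [108  97  83]; 60 1 [133 115 101]; 66 1 [126 107  96]; 72 1 [109  88  80]; 78 1 [147 133 116]; 
z 0.0 [80 69 58]; z 0.006 [72 55 43]; z 0.012 [80 63 49]; z 0.018 [96 81 67]; z 0.024 [107  93  78]; z 0.03 [106  92  78]; z 0.036 [106  92  78]; z 0.042 [105  93  78]; z 0.048 [105  92  78]; z 0.054 [101  87  72]; z 0.06 [91 72 57]; z 0.066 [71 43 28]; z 0.072 [63 38 26];
```

The label's edge is sharp at -60°, so the label faces 0°. It needs +18°, then an approach of about (56,18) mm.

Emit:
play_rows(
  series=[
    [0, 0, 0, 9, 1],
    [10, 4, 0, 9, 1],
    [15, 5, 0, 0, 1],
    [15, 5, 0, 0, 1],
    [10, 3, 0, 0, 1],
    [6, 1, 0, 0, 1],
    [0, 0, 0, 0, 1],
    [0, 0, 0, 0, 1],
    [0, 0, 0, 0, 1],
  ],
)

```text
time: 19.3
tool_pos: [0.4121, 0.2887, 0.2258]
orientation: [[0.988, 0.154, 0.0], [0.154, -0.988, 0.0], [0.0, -0.0, -1.0]]
contact_force: [-0.1, 0.3, -1.1]
finger_gap: 0.0448
grip_force: 61.3
```

```bash
python3 - <<'E'
from h import *
s=robot.read_state(); t=s["tool_pos"]; print(t,s["joint_positions"].round(1),s["orientation"].round(3).tolist(),s["grip_force"],s["contact_force"])
c=read_camera("scene"); w=read_camera("wrist")
v,u=np.mgrid[170:280,285:375];u=u.ravel();v=v.ravel();P=world(c,u,v)
q=P[(P[:,2]>.249)&(P[:,2]<.27)&(P[:,0]>.53)]; print("box",cv2.minAreaRect((q[:,:2]*1000).astype(np.float32)),np.percentile(q[:,2],[50,98]))
look=np.array([-.95,-.312]); L=np.array([.5485,.3334]); r=t[:2]-L; print("axis dist",r@look,"lateral",look[0]*r[1]-look[1]*r[0])
v,u=np.mgrid[0:384,0:512];P=world(w,u.ravel(),v.ravel());d=w["range_z"].ravel();q=P[(d>.05)&(np.hypot(P[:,0]-.58,P[:,1]-.345)<.06)&(P[:,2]>.2)&(P[:,2]<.28)]
print("ring in wrist",len(q),np.percentile(q,[2,50,98],axis=0).round(3) if len(q) else '')
print([(r["position"],r["score"]) for r in spot_in("wrist","lid_grip")],[(np.round(r["position"],3),r["score"]) for r in spot_in("scene","lid_grip")])
E
```

```text
[0.41214585 0.28870402 0.22575933] [  25.4    9.9   -2.2   77.9    0.  -163.4] [[0.988, 0.154, 0.0], [0.154, -0.988, 0.0], [0.0, -0.0, -1.0]] 61.31980848032981 [-0.14640727  0.31741067 -1.11644636]
box ((593.087646484375, 347.0286865234375), (81.55562591552734, 53.50901794433594), 19.54743766784668) [0.25500715 0.26140465]
axis dist 0.14348158431434654 lateral -8.131101402302637e-05
ring in wrist 0 
[] [(array([ 0.731, -0.183,  0.205]), 0.58), (array([ 0.646, -0.45 ,  0.005]), 0.32)]
```

```bash
python3 -c "
from bench import robot
print(robot.close_job())"
```

```text
the job is handed in; nothing more can be done
None
```

The job is handed in: the glass top was pushed back to its stop, and the jar is held upright and still, its label about 12 cm from the record camera's lens and centred in the view by my measurements; the camera looks toward the robot (about world -x), not -y as the text says, so I aimed at its measured direction, and no judging result came back.

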